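# Turn the condiment carousel to the salt

### The job

Push on a spoke of the condiment carousel's top wheel with a fingertip and gently turn the carousel, either way round, until its salt shaker stands at the wooden tongue of the stand, centred in line with it, and leave it there at rest. Do not grip the spokes, touch neither the jars nor the tray, leave all jars standing in their cups, and do not shift the other things on the table.

Things in the scene. Friction and masses are not known exactly. Their poses are not given: they have to be found in the camera images.
- stand: Fixed wooden foot under the tray: disc 210 mm across, 12 mm high. Origin on the table, on the carousel's vertical turning axis. A wooden tongue, 50 mm wide with a rounded end and a thin steel rib, sticks out along the stand's -x axis to 220 mm from the turning axis (80 mm beyond the tray's rim), roughly towards the robot. Its place and direction vary.
- serving_mark (a point): Point above the tongue's centre line, 95 mm from the turning axis, at the height of the tray's floor (22 mm above the table): where the middle of the salt shaker's underside has to come. Fixed to the stand.
- carousel (a joint): Angle of the whole turning part (tray, post, jars, spokes) in rad: 0 at every start whatever its direction, grows anticlockwise seen from above, many turns free either way. Stiff by friction: it needs about 0.12 N m (1.3 N at 95 mm from the axis) and 0.1 N m more per rad/s, stops when no longer pushed and stays put.
- spokes: Wheel on top of the steel post, turning with the tray: dark hub 40 mm across, top 196 mm above the table; four level steel spokes, 12 mm thick, 90 degrees apart, axis 180 mm above the table, each with a black ball (20 mm) at 130 mm from the turning axis. From above each spoke lies midway between two jars. Highest jar top: 128 mm above the table. Origin on the table, on the axis.
- spoke_end_0 (a point): Centre of the black ball at the end of one spoke (130 mm from the turning axis, 180 mm above the table).
- spoke_end_1 (a point): Centre of the black ball at the end of one spoke (130 mm from the turning axis, 180 mm above the table).
- spoke_end_2 (a point): Centre of the black ball at the end of one spoke (130 mm from the turning axis, 180 mm above the table).
- spoke_end_3 (a point): Centre of the black ball at the end of one spoke (130 mm from the turning axis, 180 mm above the table).
- tray: Round aluminium tray, 274 mm across, floor 22 mm above the table, turning with the spokes; four round cups with 40 mm high walls at 95 mm from the axis, 90 degrees apart, hold the four jars with 3 mm play. Origin on the table, on the turning axis. Not to be touched.
- salt_shaker: Salt shaker, 44 mm across, 90 mm high: clear body with a domed perforated metal top (the other three have flat screw caps). Stands loose in one of the four cups, which one varies. Origin at the centre of its underside. Not to be touched.
- spice_a: Spice jar with flat cap, 45 mm across, 106 mm high, loose in a cup; origin at the centre of its underside. Not to be touched.
- spice_b: Second spice jar, like spice_a.
- spice_c: Spice jar with flat cap, 42 mm across, 96 mm high, loose in a cup; origin at the centre of its underside. Not to be touched.
- mug: Bystander: mug, 86 mm high, to the robot's right. Origin at its underside.
- milk_tin: Bystander: tin, 75 mm across, 58 mm high, to the right. Origin at its underside.
- steel_bowl: Bystander: steel bowl, 159 mm across, 70 mm high, to the left. Origin at its underside.
- tea_glass: Bystander: tea glass, 61 mm across, 88 mm high, to the left. Origin at its underside.
Things that resemble listed ones, but are neither listed nor needed, are in the scene too. Leave any blue look-alike of the spice_b alone.

How it is judged:
By the outcome, as a careful person would: the job done as asked, in the order asked, and still so for the second after the job is handed in, with the robot touching nothing.
It also fails if it takes over 48 s, if anything falls off the work surface, if the arm or the gripper's body presses on something with over 40 N, if the wrist force passes 120 N, or if a joint passes its speed limit or range.

### The arm

A 6-joint arm with a two-finger parallel gripper is mounted at the origin on a cart in front of the work surface, level with it; the furniture and walls round the work are solid. World frame = base frame: x ahead of the robot, y to its left, z up, the work surface at z = 0. Lengths are in m, angles in rad, forces in N, time in s.
With the tool pointing down it reaches from about 0.25 to 0.725 m from the base axis. Payload 4 kg.
Tool frame: the origin (TCP) lies midway between the tips of the shut fingers; the grasp point (between the pads) lies 19 mm behind it; z points along the fingers, y is the line along which they close (so a half turn about z gives the same grasp; the last joint's range is limited). The gripper opens to 85 mm and grips with 20 to 120 N. Pads are 22 mm wide; open, the fingers measure 114 mm over their backs; the gripper's body (76 mm by 85 mm) begins 54 mm behind the grasp point. The pads swing forward as they close: fully open they stand 13 mm farther back than shut.
Start: joints at [-1.313, 0.241, 0.005, 1.335, 0, 1.571], TCP at [0.127, -0.483, 0.231] pointing down, gripper open.
Joint ranges: [-2.72, 2.72], [-1.05, 1.87], [-1.09, 1.28], [-1.99, 2.15], [-1.42, 1.44], [-3.14, 3.14]. Speed limits (rad/s): [2.79, 2.79, 3.14, 3.14, 3.14, 3.14].

### API

Orientations are given as a unit quaternion [w, x, y, z].
In Python, from station import observe, cams, arm gives the robot as it stands.
- The arm moves only by the shell command python3 -m creep 'ROWS'. ROWS is JSON, a list of rows, each a list of 7 numbers: the shift along the tool's x, y, z scaled (see below), then the turn, a rotation vector about the tool's x, y, z scaled (see below), then the opening, from 0 (shut) to 1 (fully open). In form: [[tx, ty, tz, wx, wy, wz, gripper], ...]. A call has 1 to 20 rows; each row is the pose to reach, as a shift and turn from the pose commanded when the call began, along the tool's axes at that moment; what a row does not reach only later rows make up. The controller multiplies each number of a shift by 0.3 m and each number of a turn by 45 degrees. A row lasts 1/10 s, in which the tool goes at most 50 mm and 8.59 degrees, less where a joint would pass 70% of its speed; a pose out of reach is approached as far as the arm can. A call with a number of a shift or a turn outside -1 to 1 is refused whole. A call with a gripper value outside its range is refused whole. The fingers move at their own pace and stop on an object; the grip force is fixed at half the most. Time passes only in rows, so rows that repeat a pose let the fingers close. It gives the time, the measured TCP pose, the force, the opening and the grip force at its end, in the units of the state.
- observe(): the state, without advancing time (a new reading comes with each control period).
- cams.capture(name): name is "scene" or "top" or "wrist"; returns (picture, depth): 480x640x3 uint8, blue, green, red; 480x640 float32, m along the optical axis (not along the pixel's ray), 0 where there is no reading.
- cams.camera_model(name): a dict with "mtx" (3x3 intrinsics, pixels), "eye" and "rotation" of the camera in the world. Camera axes: x right, y up, looking along -z (the intrinsics and any distortion apply to the point x, -y, -z); pixel columns grow to the right and rows downward; lengths in m; the calibration is good to about 2 mm. A picture is of the moment at which its call begins: read the wrist's pose just before it. camera_model takes no time and is no camera call; for the wrist camera it gives the pose at the moment of the call.
- arm.hand_in(): hands the job in; it is judged then, once.
The state is a dict: "time": time; "joint_pos": joint angles; "dq": joint speeds; "effort": joint torques, N m; "eef_pos": TCP position; "tcp_rot": TCP orientation; "ft_force": force on the tool from outside, world axes, zero at the start; "torque": the same for the moment, N m; "finger_gap": finger opening in m; "finger_force": force on a finger pad.
Only numpy, scipy, OpenCV 4.12 (cv2) and the standard library are available. Lean on these libraries where they do the work, as an engineer would, in place of code of your own. Each camera call takes 0.05 s, during which the arm holds its last target. There are 200 camera calls.

## Working session

There is one attempt and no reset: what is moved stays moved. The work goes in short steps, Python scripts to look and compute and a shell command to move; the robot and the scene stay as the last step left them, time stands still between calls to the robot, and variables do not carry over. Pictures are saved under pics/ and viewed, at most 10 in all, crops included, and the job is handed in when it is done.

```bash
mkdir -p pics; ls
cat > h.py <<'E'
import numpy as np, cv2
from station import observe, cams, arm
def ray(m,u,v):
    K=np.array(m["mtx"]);d=np.array([(u-K[0,2])/K[0,0],-(v-K[1,2])/K[1,1],-1.])
    return np.array(m["eye"]),np.array(m["rotation"])@d
def at_z(m,u,v,z):
    e,d=ray(m,u,v); return e+d*(z-e[2])/d[2]
def proj(m,p):
    q=np.array(m["rotation"]).T@(np.array(p)-np.array(m["eye"]));K=np.array(m["mtx"])
    return K[0,0]*q[0]/-q[2]+K[0,2],K[1,1]*-q[1]/-q[2]+K[1,2]
E
python3 - <<'E'
from h import *
for n in("top","scene"):
    im,d=cams.capture(n);cv2.imwrite(f"pics/{n}0.png",im);np.save(f"pics/{n}0.npy",d)
    m=cams.camera_model(n);print(n,m)
print(observe())
E
```

```text
pics
top {'mtx': array([[499.06389854,   0.        , 322.49109427],
       [  0.        , 499.06389854, 237.00179917],
       [  0.        ,   0.        ,   1.        ]]), 'eye': array([0.36795797, 0.05197273, 1.7266977 ]), 'rotation': array([ 0.70997883,  0.02711313, -0.0402182 , -0.70255067])}
scene {'mtx': array([[599.60492871,   0.        , 314.89443531],
       [  0.        , 599.60492871, 247.15125032],
       [  0.        ,   0.        ,   1.        ]]), 'eye': array([ 0.21404001, -1.12031992,  1.09993479]), 'rotation': array([ 0.89699497,  0.42088982, -0.05668783, -0.12263063])}
{'time': 0.1, 'joint_pos': array([-1.31303589e+00,  2.41350249e-01,  3.85304627e-03,  1.33516692e+00,
       -8.68901350e-06,  1.57075469e+00]), 'dq': array([ 1.90585496e-04, -2.56063229e-03,  2.63911453e-03, -8.16779410e-05,
       -2.71876034e-04,  2.05192473e-03]), 'effort': array([-8.56740844e-04, -3.73137009e+01,  2.53010130e+01,  1.08699253e-02,
       -1.38125424e-05, -2.21202107e-06]), 'eef_pos': array([ 0.12731369, -0.48294531,  0.2304934 ]), 'tcp_rot': array([-9.25597842e-04,  9.91703325e-01,  1.28544326e-01, -1.24317382e-04]), 'ft_force': array([ 0.3780383 , -0.30516473, -1.01247777]), 'torque': array([ 0.01851334, -0.06870632, -0.00066254]), 'finger_force': 0.0, 'finger_gap': 0.08530881954838893}
```

View pics/top0.png

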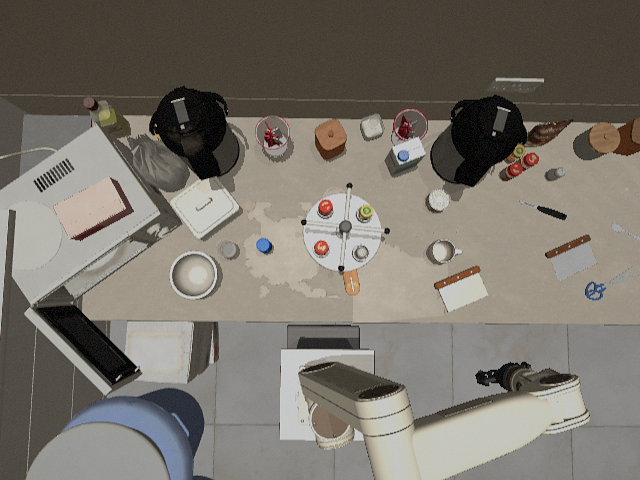

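View pics/scene0.png

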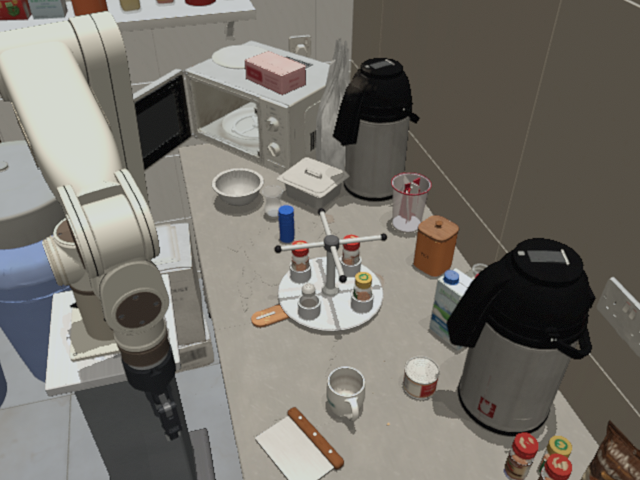

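The top view shows the carousel hub at about (345,227). The tongue is at (352,285), the salt candidate with a grey top at (361,254), red caps at (325,208) and (321,247), and a green/yellow cap at (366,213). The scene view shows the domed one at (308,295). I'll confirm in an enlarged crop.

```bash
sed -i '2a from scipy.spatial.transform import Rotation as Ro\ndef RM(m):\n    q=np.array(m["rotation"]);return Ro.from_quat(q[[1,2,3,0]]).as_matrix()' h.py
sed -i 's/np.array(m\["rotation"\])@d/RM(m)@d/; s/np.array(m\["rotation"\]).T/RM(m).T/' h.py
python3 - <<'E'
from h import *
a=cv2.imread("pics/top0.png")[175:305,285:405]
b=cv2.imread("pics/scene0.png")[200:340,240:400]
a=cv2.resize(a,None,fx=4,fy=4,interpolation=2);b=cv2.resize(b,(320,280),interpolation=2)
o=np.zeros((520,800,3),np.uint8);o[:,:480]=a;o[:280,480:]=b;cv2.imwrite("pics/crop.png",o)
E
```

```text
(no output)
```

View pics/crop.png

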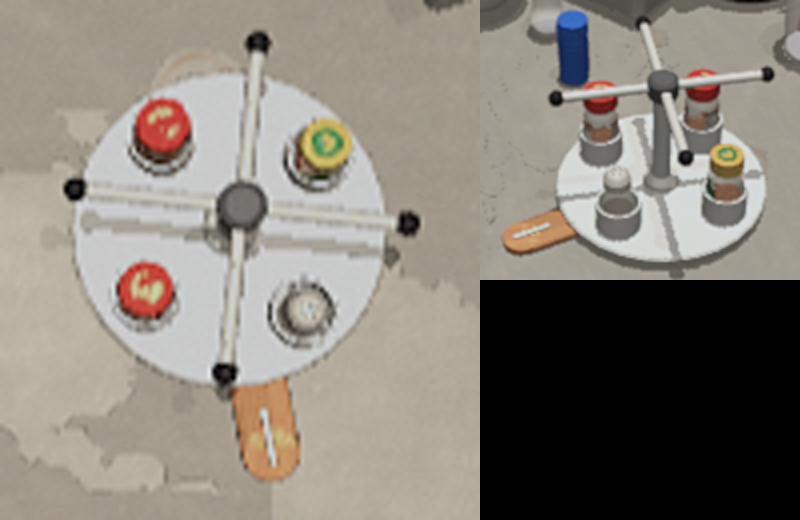

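The salt shaker is the domed, perforated grey top at crop (303,308). The other three have flat red, red and yellow caps.

Run:
```python
from h import *
m=cams.camera_model("top")
f=lambda u,v,z:at_z(m,u/4+285-.375,v/4+175-.375,z)
B=[f(*p,.18) for p in((258,41),(408,223),(224,373),(74,188))]
c=np.mean(B,0);print("axis",c)
for b in B: print(b,np.hypot(*(b-c)[:2]),np.degrees(np.arctan2(*(b-c)[1::-1])))
for n,p in dict(rib1=(264,408,.014),rib2=(273,465,.014),tip=(272,481,.012),salt=(305,310,.108)).items():
    q=f(*p); print(n,q,np.hypot(*(q-c)[:2]),np.degrees(np.arctan2(*(q-c)[1::-1])))
r=Ro.from_quat(observe()['tcp_rot'][[1,2,3,0]]).as_matrix();print(r)
```

```text
axis [ 0.55115691 -0.04570443  0.18      ]
[ 0.68172266 -0.05829747  0.18      ] 0.1311716450157548 -5.509125723272433
[ 0.5390032  -0.17628969  0.18      ] 0.13114961212438908 -95.31726114262132
[ 0.42048276 -0.03312028  0.18      ] 0.13127868782201127 174.49927553735665
[0.56341901 0.0848897  0.18      ] 0.13116854664840005 84.63595416790879
rib1 [ 0.3965367  -0.07672295  0.014     ] 0.1577008524484359 -168.65640833568543
rib2 [ 0.34806972 -0.08462624  0.014     ] 0.20678325106588222 -169.15077599475913
tip [ 0.3344436  -0.08398203  0.012     ] 0.22006779152446845 -169.9832852765089
salt [ 0.47478699 -0.10271721  0.108     ] 0.09530383771937664 -143.25738974865186
[[ 9.66952682e-01  2.54955441e-01 -4.84532625e-04]
 [ 2.54955901e-01 -9.66950999e-01  1.80387633e-03]
 [-8.61122111e-06 -1.86779750e-03 -9.99998256e-01]]
```

The salt is about 29° anticlockwise of the tongue, so I need to turn clockwise by pushing the near spoke (174.6°) towards +y. I'll approach from its right, above wheel height, with the fingers shut.

```bash
python3 -m creep '[[0.15,-0.11,0,0,0,0,0],[0.3,-0.22,0,0,0,0,0],[0.45,-0.33,0,0,0,0,0],[0.6,-0.44,0,0,0,0,0],[0.67,-0.51,0,0,0,0,0],[0.67,-0.51,0,0,0,0,0],[0.67,-0.51,0,0,0,0,0]]'
python3 -m creep '[[0.15,-0.11,0,0,0,0,0],[0.3,-0.22,0,0,0,0,0],[0.45,-0.33,0,0,0,0,0],[0.6,-0.44,0,0,0,0,0],[0.67,-0.51,0,0,0,0,0],[0.67,-0.51,0,0,0,0,0],[0.67,-0.51,0,0,0,0,0]]'
python3 - <<'E'
from h import *
o=observe();print(o['joint_pos'],o['eef_pos'],o['finger_gap'],o['ft_force'])
for n in("wrist","scene"):
    im,d=cams.capture(n);cv2.imwrite(f"pics/{n}1.png",im)
cv2.imwrite("pics/c1.png",np.hstack([cv2.resize(cv2.imread("pics/wrist1.png"),(400,300)),cv2.resize(cv2.imread("pics/scene1.png"),(400,300))]))
print(cams.camera_model("wrist"))
E
```

```text
time: 0.8
eef_pos: [0.2833, -0.2832, 0.2312]
tcp_rot: [0.0, 0.991, 0.13, -0.0]
ft_force: [0.8, 0.1, 0.1]
finger_gap: 0.0001
finger_force: 0.0
time: 1.5
eef_pos: [0.4384, -0.0856, 0.2307]
tcp_rot: [0.0, 0.992, 0.129, -0.001]
ft_force: [0.3, 0.3, -0.3]
finger_gap: 0.0004
finger_force: 0.0
[-1.92414900e-01  1.36441511e-01 -1.25911447e-01  1.30972815e+00
 -7.58967577e-04  2.69074799e+00] [ 0.43837266 -0.08564073  0.23073105] 0.0004111947891576591 [ 0.32099795  0.3455071  -0.32242917]
{'mtx': array([[372.1776361 ,   0.        , 323.63325396],
       [  0.        , 372.1776361 , 238.44829909],
       [  0.        ,   0.        ,   1.        ]]), 'eye': array([ 0.5185429 , -0.06658023,  0.37249055]), 'rotation': array([ 0.78065232, -0.12879172,  0.09970815, -0.60336799])}
```

View pics/c1.png

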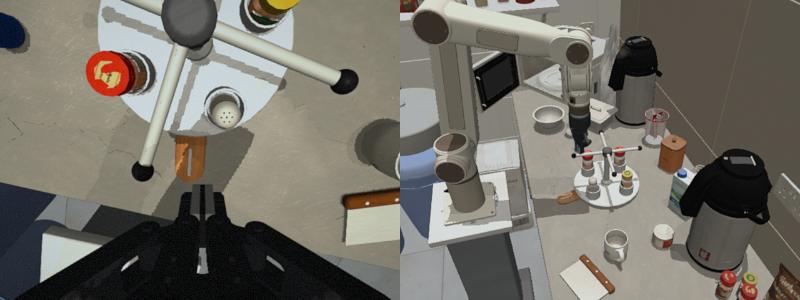

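The wrist view shows the perforated salt top at crop (224,107), beside the near spoke (ball at (143,172)) and the tongue at (190,157). The fingers are right of that spoke and clear of it. Next I work out the arc.

```bash
python3 -m creep '[[0,0,0.12,0,0,0,0],[0,0,0.243,0,0,0,0],[0,0,0.243,0,0,0,0],[0,0,0.243,0,0,0,0]]'
cat > arc.py <<'E'
from h import *
import sys
o=observe();c=np.array([.5512,-.0457]);R=Ro.from_quat(o['tcp_rot'][[1,2,3,0]]).as_matrix()
u=lambda a:np.array([np.cos(np.radians(a)),np.sin(np.radians(a))])
off=float(sys.argv[1])
print(o['eef_pos'],o['ft_force'])
for f in map(float,sys.argv[2:]):
    a=174.6-f;p=c+.11*u(a)-off*u(a-90)
    d=R.T@np.array([*(p-o['eef_pos'][:2]),0])/.3
    print(f,p.round(4),d.round(3))
E
python3 arc.py .0215 -6 0 4 8 12 16 20 22 24 26 28 29
```

```text
time: 2.0
eef_pos: [0.4372, -0.0866, 0.1587]
tcp_rot: [-0.0, 0.992, 0.127, -0.001]
ft_force: [-0.1, -0.3, 0.2]
finger_gap: 0.0001
finger_force: 0.0
[ 0.43722196 -0.08655023  0.15873234] [-0.10065078 -0.31430408  0.24379383]
-6.0 [ 0.4414 -0.0684] [ 0.029 -0.055 -0.   ]
0.0 [ 0.4397 -0.0568] [ 0.033 -0.094  0.   ]
4.0 [ 0.4392 -0.0489] [ 0.038 -0.12   0.   ]
8.0 [ 0.4392 -0.0411] [ 0.045 -0.145  0.   ]
12.0 [ 0.4398 -0.0333] [ 0.053 -0.17   0.   ]
16.0 [ 0.4409 -0.0256] [ 0.063 -0.194  0.   ]
20.0 [ 0.4426 -0.0179] [ 0.075 -0.217  0.   ]
22.0 [ 0.4436 -0.0142] [ 0.082 -0.228 -0.   ]
24.0 [ 0.4448 -0.0104] [ 0.088 -0.239 -0.   ]
26.0 [ 0.4461 -0.0067] [ 0.096 -0.25  -0.   ]
28.0 [ 0.4475 -0.0031] [ 0.103 -0.261 -0.   ]
29.0 [ 0.4483 -0.0013] [ 0.107 -0.266 -0.   ]
```

Push gently to about 20°, then look.

```bash
python3 -m creep '[[0.015,-0.03,0,0,0,0,0],[0.029,-0.055,0,0,0,0,0],[0.031,-0.075,0,0,0,0,0],[0.033,-0.085,0,0,0,0,0],[0.033,-0.094,0,0,0,0,0],[0.036,-0.107,0,0,0,0,0],[0.038,-0.12,0,0,0,0,0],[0.042,-0.132,0,0,0,0,0],[0.045,-0.145,0,0,0,0,0],[0.049,-0.157,0,0,0,0,0],[0.053,-0.17,0,0,0,0,0],[0.058,-0.182,0,0,0,0,0],[0.063,-0.194,0,0,0,0,0],[0.069,-0.205,0,0,0,0,0],[0.075,-0.217,0,0,0,0,0],[0.075,-0.217,0,0,0,0,0]]'
python3 - <<'E'
from h import *
im,d=cams.capture("wrist");m=cams.camera_model("wrist");print(m['eye'],m['rotation'])
cv2.imwrite("pics/w2.png",im[:400]);np.savez("pics/w2.npz",eye=m['eye'],rotation=m['rotation'],mtx=m['mtx'])
im,d=cams.capture("top");cv2.imwrite("pics/top2.png",im)
o=observe();print(o['eef_pos'],o['ft_force'])
E
```

```text
time: 3.6
eef_pos: [0.4433, -0.0156, 0.1583]
tcp_rot: [-0.001, 0.992, 0.129, -0.0]
ft_force: [0.1, 0.4, 0.2]
finger_gap: 0.0002
finger_force: 0.0
[0.52411314 0.0045069  0.29996681] [ 0.78180445 -0.12817973  0.09955261 -0.60203075]
[ 0.44314938 -0.01598287  0.15829634] [-0.09201336 -0.38554503  0.69076723]
```

View pics/w2.png

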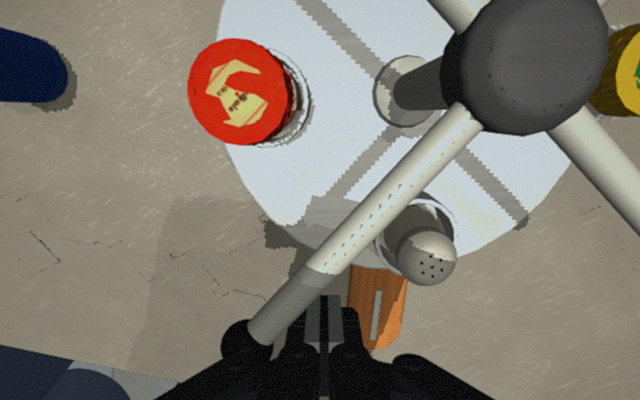

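The fingertip is at the spoke (ball (248,343)). The salt dome is at (427,258) and the rib runs from (379,291) to (374,339). Measuring.

Run:
```python
from h import *
m=np.load("pics/w2.npz");c=np.array([.5512,-.0457,0])
for n,p in dict(ball=(248,343,.18),spoke1=(328,260,.18),spoke2=(465,118,.18),hub=(540,64,.196),salt=(427,258,.108),rib1=(379,291,.014),rib2=(374,339,.014),post=(407,90,.022)).items():
    q=at_z(m,*p);d=q-c; print(n,q.round(4),np.hypot(*d[:2]).round(4),np.degrees(np.arctan2(d[1],d[0])).round(1))
a=cv2.imread("pics/top2.png")[175:305,285:405];cv2.imwrite("pics/ct2.png",cv2.resize(a,None,fx=4.6,fy=4.6,interpolation=2))
```

```text
ball [0.4374 0.0112 0.18  ] 0.1272 153.4
spoke1 [ 0.4776 -0.0092  0.18  ] 0.0822 153.6
spoke2 [ 0.5336 -0.0376  0.18  ] 0.0193 155.4
hub [ 0.5495 -0.0456  0.196 ] 0.0017 176.1
salt [ 0.4649 -0.0701  0.108 ] 0.0897 -164.2
rib1 [ 0.3969 -0.0775  0.014 ] 0.1575 -168.4
rib2 [ 0.3504 -0.0874  0.014 ] 0.2051 -168.3
post [ 0.5532 -0.0473  0.022 ] 0.0026 -39.2
```

View pics/ct2.png

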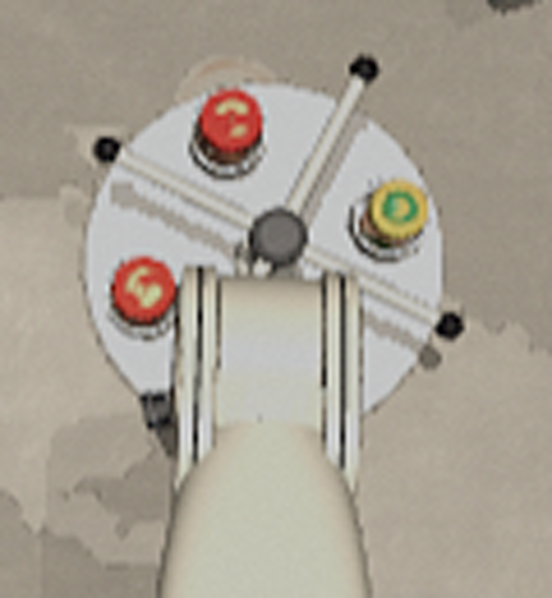

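```bash
python3 - <<'E'
from h import *
m=cams.camera_model("top");c=np.array([.5512,-.0457])
for u,v in((364,68),(450,325),(107,148)):
    q=at_z(m,(u+.5)/4.6+284.5,(v+.5)/4.6+174.5,.18)[:2]-c;print(np.hypot(*q),np.degrees(np.arctan2(*q[::-1])))
E
python3 arc.py .0235 21 23 25 26 27 28
```

```text
0.13065349275130253 -26.703631680654635
0.13137474646859887 -116.69051740218305
0.13056349654750854 63.03595550798295
[ 0.44314938 -0.01598287  0.15829634] [-0.09201336 -0.38554503  0.69076723]
21.0 [ 0.4422 -0.0178] [-0.005  0.005 -0.   ]
23.0 [ 0.4433 -0.0141] [ 0.002 -0.006  0.   ]
25.0 [ 0.4444 -0.0103] [ 0.009 -0.017  0.   ]
26.0 [ 0.4451 -0.0084] [ 0.013 -0.023  0.   ]
27.0 [ 0.4457 -0.0066] [ 0.016 -0.028  0.   ]
28.0 [ 0.4464 -0.0048] [ 0.02  -0.033  0.   ]
```

The top view's balls show 21.3° turned. I'll push about 4° more, back off, rise and look.

```bash
python3 -m creep '[[0.003,-0.005,0,0,0,0,0],[0.007,-0.011,0,0,0,0,0],[0.01,-0.016,0,0,0,0,0],[0.014,-0.022,0,0,0,0,0],[0.014,-0.022,0,0,0,0,0],[0.014,-0.022,0,0,0,0,0]]'
python3 -m creep '[[-0.03,0.05,0,0,0,0,0],[-0.05,0.12,0,0,0,0,0],[-0.08,0.22,0,0,0,0,0],[-0.08,0.22,0,0,0,0,0],[-0.08,0.22,0,0,0,0,0]]'
cat > look.py <<'E'
from h import *
import sys
k=sys.argv[1]
o=observe();print(o['eef_pos'],o['ft_force'])
m=cams.camera_model("wrist");im,d=cams.capture("wrist");np.savez(f"pics/w{k}.npz",eye=m['eye'],rotation=m['rotation'],mtx=m['mtx'])
t,_=cams.capture("top")
w=im[:420,:]
cv2.imwrite(f"pics/wf{k}.png",im)
cv2.imwrite(f"pics/tf{k}.png",t)
t=cv2.resize(t[175:305,285:405],None,fx=3.2,fy=3.2,interpolation=2)
out=np.zeros((420,800,3),np.uint8);out[:,:400]=w[:,160:560];out[:416,400:784]=t
cv2.imwrite(f"pics/v{k}.png",out)
E
python3 look.py 3
```

```text
time: 4.3
eef_pos: [0.4457, -0.0087, 0.1584]
tcp_rot: [-0.0, 0.992, 0.129, 0.0]
ft_force: [-0.9, -0.5, 0.7]
finger_gap: 0.0001
finger_force: 0.1
time: 4.8
eef_pos: [0.4392, -0.079, 0.1584]
tcp_rot: [-0.0, 0.992, 0.128, 0.0]
ft_force: [-1.3, 1.1, -0.0]
finger_gap: 0.0003
finger_force: 0.0
[ 0.43924287 -0.0790457   0.15839435] [-1.2684364   1.10854625 -0.04062764]
```

View pics/v3.png

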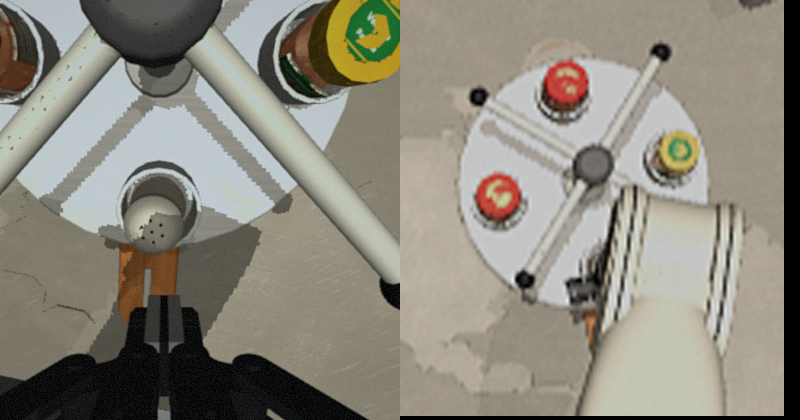

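The shaker is nearly in line. The dome is at full-image (314,223), the cup rim around (320,208), the rib near (308,280) and the post foot at (325,78).

```bash
cat > meas.py <<'E'
from h import *
E
python3 - <<'E'
from h import *
m=np.load("pics/w3.npz");c=np.array([.5512,-.0457,0])
for n,p in dict(salt=(314,223,.108),cup=(320,207,.062),rib1=(309,270,.014),rib2=(305,292,.014),post=(325,78,.022)).items():
    q=at_z(m,*p);d=q-c; print(n,q.round(4),np.hypot(*d[:2]).round(4),np.degrees(np.arctan2(d[1],d[0])).round(1))
mt=cams.camera_model("top")
for u,v in((661,52),(479,97),(525,280)):
    q=at_z(mt,(u-400+.5)/3.2+284.5,(v+.5)/3.2+174.5,.18)[:2]-c[:2];print(np.hypot(*q),np.degrees(np.arctan2(*q[::-1])))
im=cv2.imread("pics/wf3.png")[150:320,230:430];cv2.imwrite("pics/z3.png",cv2.resize(im,None,fx=3.5,fy=3.5,interpolation=2))
E
```

```text
salt [ 0.4645 -0.0679  0.108 ] 0.0895 -165.6
cup [ 0.4628 -0.0712  0.062 ] 0.092 -163.9
rib1 [ 0.3966 -0.0783  0.014 ] 0.158 -168.1
rib2 [ 0.3759 -0.0799  0.014 ] 0.1786 -169.0
post [ 0.5422 -0.0538  0.022 ] 0.0121 -138.0
0.13026394476582617 -30.716288546336635
0.1293446874621096 59.833161277848816
0.13090551649300156 150.16527113679686
```

View pics/z3.png

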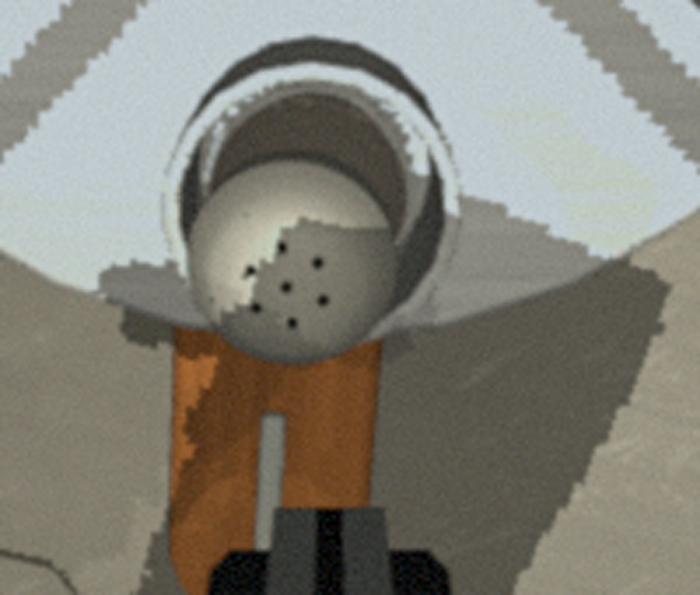

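Run:
```python
from h import *
m=np.load("pics/w3.npz");c=np.array([.5512,-.0457,0])
g=lambda u,v:(229.64+u/3.5,149.64+v/3.5)
for n,(u,v,z) in dict(apex=(286.5,286,.112),domerim=(293,260,.102),cup=(312,203,.062),rib1=(272,415,.013),rib2=(264,545,.013),tL=(172,470,.012),tR=(372,470,.012)).items():
    q=at_z(m,*g(u,v),z);d=q-c; print(n,q.round(4),np.hypot(*d[:2]).round(4),np.degrees(np.arctan2(d[1],d[0])).round(1))
```

```text
apex [ 0.4609 -0.0676  0.112 ] 0.093 -166.4
domerim [ 0.4621 -0.068   0.102 ] 0.0918 -166.0
cup [ 0.4621 -0.0705  0.062 ] 0.0924 -164.4
rib1 [ 0.3974 -0.0766  0.013 ] 0.1569 -168.6
rib2 [ 0.363  -0.0831  0.013 ] 0.1919 -168.8
tL [ 0.3767 -0.0566  0.012 ] 0.1749 -176.4
tR [ 0.389  -0.1037  0.012 ] 0.1722 -160.3
```

The rib direction is −168.7° and the salt is at about −166.4°, riding about 1.7° ahead in its cup. It needs about 2.2° more.

```bash
python3 -m creep '[[0.02,-0.08,0,0,0,0,0],[0.05,-0.15,0,0,0,0,0],[0.07,-0.19,0,0,0,0,0],[0.077,-0.208,0,0,0,0,0],[0.08,-0.216,0,0,0,0,0],[0.082,-0.223,0,0,0,0,0],[0.085,-0.228,0,0,0,0,0],[0.088,-0.232,0,0,0,0,0],[0.088,-0.232,0,0,0,0,0],[0.088,-0.232,0,0,0,0,0],[0.07,-0.2,0,0,0,0,0],[0.04,-0.12,0,0,0,0,0],[0,0,0,0,0,0,0],[0,0,0,0,0,0,0],[0,0,0,0,0,0,0]]'
python3 look.py 4
python3 - <<'E'
from h import *
im=cv2.imread("pics/wf4.png")[150:320,230:430];t=cv2.imread("pics/tf4.png")[175:305,285:405]
o=np.zeros((595,800,3),np.uint8);o[:425,:500]=cv2.resize(im,None,fx=2.5,fy=2.5,interpolation=2);o[:325,500:]=cv2.resize(t,None,fx=2.5,fy=2.5,interpolation=2);cv2.imwrite("pics/z4.png",o[:425])
E
```

```text
time: 6.4
eef_pos: [0.439, -0.0798, 0.1584]
tcp_rot: [-0.0, 0.992, 0.127, -0.0]
ft_force: [-0.4, 0.6, -0.7]
finger_gap: 0.0001
finger_force: 0.0
[ 0.43895432 -0.07982578  0.15838552] [-0.43656295  0.59912363 -0.74546619]
```

View pics/z4.png

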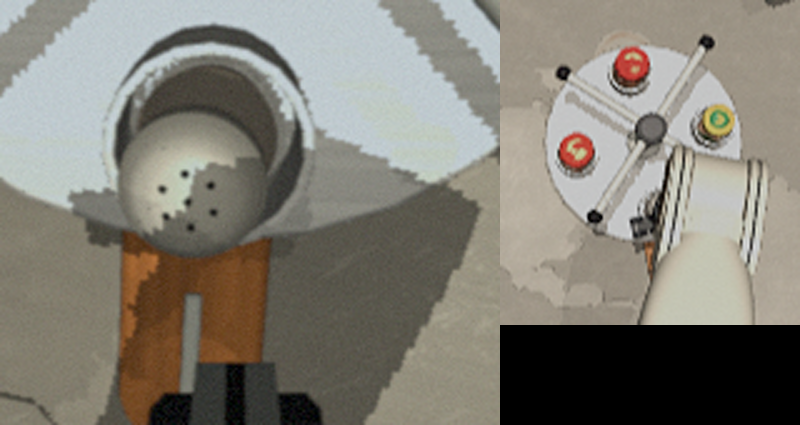

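The shaker now sits over the tongue: apex at (188,202), rib at (193,296)–(187,390).

```bash
python3 - <<'E'
from h import *
m=np.load("pics/w4.npz");c=np.array([.5512,-.0457,0])
for n,(u,v,z) in dict(apex=(188,202,.112),domerim=(193,183,.102),cup=(209,145,.062),rib1=(193,296,.013),rib2=(187,390,.013)).items():
    q=at_z(m,229.7+u/2.5,149.7+v/2.5,z);d=q-c; print(n,np.hypot(*d[:2]).round(4),np.degrees(np.arctan2(d[1],d[0])).round(1))
mt=cams.camera_model("top")
for u,v in((706,42),(563,72),(595,216)):
    q=at_z(mt,(u-500+.5)/2.5+284.5,(v+.5)/2.5+174.5,.18)[:2]-c[:2];print(np.degrees(np.arctan2(*q[::-1])))
E
python3 -m creep '[[0.05,0.1,-0.1,0,0,0,0],[0.05,0.1,-0.25,0,0,0,0],[-0.1,0.3,-0.35,0,0,0,0],[-0.3,0.5,-0.35,0,0,0,0],[-0.5,0.7,-0.35,0,0,0,0],[-0.5,0.8,-0.35,0,0,0,0],[-0.5,0.8,-0.35,0,0,0,0],[-0.5,0.8,-0.35,0,0,0,0],[-0.5,0.8,-0.35,0,0,0,0]]'
python3 - <<'E'
from h import *
t,_=cams.capture("top");cv2.imwrite("pics/top5.png",t)
t=cv2.resize(t[175:305,285:405],None,fx=4.6,fy=4.6,interpolation=2);cv2.imwrite("pics/t5.png",t)
E
```

```text
apex 0.093 -168.1
domerim 0.0918 -167.8
cup 0.093 -166.2
rib1 0.1573 -168.5
rib2 0.1927 -168.7
-32.186479915755896
57.684600197514044
148.2316618135393
time: 7.4
eef_pos: [0.3549, -0.351, 0.2631]
tcp_rot: [0.0, 0.992, 0.127, -0.0]
ft_force: [1.1, 0.3, -0.2]
finger_gap: -0.0003
finger_force: 0.0
```

View pics/t5.png

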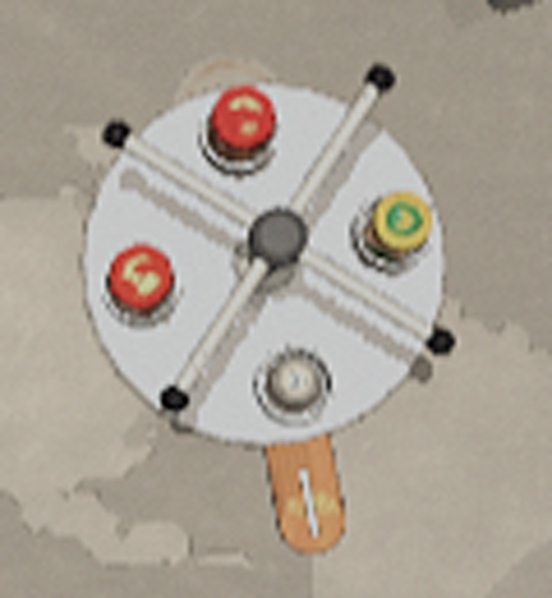

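The jars all stand, and the salt (297,380) lines up with the rib (304,472)–(314,537). One last check in numbers.

Run:
```python
from h import *
m=cams.camera_model("top");c=np.array([.5512,-.0457,0])
for n,(u,v,z) in dict(b0=(380,77,.18),b1=(440,342,.18),b2=(174,398,.18),b3=(116,133,.18),salt=(297,380,.104),rib1=(304,472,.013),rib2=(314,537,.013)).items():
    q=at_z(m,(u+.5)/4.6+284.5,(v+.5)/4.6+174.5,z);d=q-c; print(n,np.hypot(*d[:2]).round(4),np.degrees(np.arctan2(d[1],d[0])).round(1))
```

```text
b0 0.1307 -32.2
b1 0.1312 -122.6
b2 0.1303 147.9
b3 0.1305 57.8
salt 0.0951 -168.3
rib1 0.1598 -168.7
rib2 0.2084 -169.2
```

```bash
python3 -c "
from station import arm
print(arm.hand_in())"
```

```text
the job is handed in; nothing more can be done
None
```

The salt shaker now stands at the wooden tongue, about 1 mm off its centre line by the last picture; all four jars were still standing, the arm was clear of the carousel, and the job is handed in.

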